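# Show the joiner which screwdriver to take and which screw to drive

### The arm

A 6-joint arm with a two-finger parallel gripper is mounted at the origin on the work surface. World frame = base frame: x ahead of the robot, y to its left, z up, the work surface at z = 0. Lengths are in m, angles in rad, forces in N, time in s.
With the tool pointing down it reaches from about 0.3 to 0.85 m from the base axis. Payload 4.2 kg.
Tool frame: the origin (TCP) lies between the finger pads, 19 mm behind the fingertips; this is the grasp point; z points along the fingers, y is the line along which they close (so a half turn about z gives the same grasp; the last joint's range is limited). The gripper opens to 91 mm and grips with 3 to 60 N. Pads are 32 mm wide; open, the fingers measure 118 mm over their backs; the gripper's body (76 mm by 178 mm) begins 60 mm behind the grasp point.
Start: joints at [1.115, 0.32, 1.565, -0, 1.257, -0.02], TCP at [0.243, 0.521, 0.233] pointing down, gripper open.
Joint ranges: [-3.11, 3.11], [-0.84, 2.01], [0.21, 2.61], [-1.34, 4.49], [0.05, 2.63], [-2.56, 2.56]. Speed limits (rad/s): [2.57, 2.57, 3.14, 3.14, 3.14, 3.14].

### API

Orientations are given as a unit quaternion [w, x, y, z].
In Python, from workcell import robot, vision, telemetry gives the robot as it stands (robot), with the cameras (vision) and the readings (telemetry).
- The arm moves only by the shell command python3 inch.py 'ROWS' [FORCE]. ROWS is a JSON object with one list for each field, all of the same length, 1 to 20, a row being the entries at one place: jaw (the opening from 0.0 (shut) to 1.0 (fully open)), dx, dy, dz (the shift in parts of the range, where 1.0 means 0.8 m), twist (a turn about the tool's z in shares of 90 degrees (1.0 is 90 degrees)); each row is the pose to reach, as a shift and turn from the pose commanded when the command began, along the tool's axes at that moment; what a row does not reach only later rows make up. A row lasts 1/10 s, in which the tool goes at most 0.05 m and 0.15 rad, less where a joint would pass 70% of its speed; a pose out of reach is approached as far as the arm can. The fingers move at their own pace and stop on an object; FORCE is the grip in N (left out, the last holds). Time passes only in rows, so rows that do not move let the fingers close. It prints the time, the measured TCP pose, the force, the opening and the grip force at its end. Input that does not fit is refused with a message, and nothing moves.
- telemetry.get_obs(): the state, without advancing time (a new reading comes with each control period).
- vision.capture(name): name is "side" or "top" or "wrist"; returns the picture (420x560x3 uint8, red, green, blue); there is no depth.
- vision.get_calibration(name): a dict with "mtx" (3x3 intrinsics, pixels), "k1" (the pictures are not rectified: a ray, as slopes to the right and down, at radius r is drawn at 1 + k1 r^2 times it, then the intrinsics apply), "xyz" and "rotation" of the camera in the world. Camera axes: x right, y down, z forward; pixel columns grow to the right and rows downward; lengths in m; the calibration is good to about 2 mm. A picture is of the moment at which its call begins: read the wrist's pose just before it. get_calibration takes no time and is no camera call; for the wrist camera it gives the pose at the moment of the call.
- robot.sign_off(): hands the job in; it is judged then, once.
The state is a dict: "time_s": time; "q": joint angles; "dq": joint speeds; "effort": joint torques, N m; "eef_pos": TCP position; "orientation": TCP orientation; "force": force on the tool from outside, world axes, zero at the start; "torque": the same for the moment, N m; "gripper_width": opening from 0.0 (shut) to 1.0 (fully open); "gripper_force": force on a finger pad.
Only numpy, scipy, OpenCV 4.12 (cv2) and the standard library are available. Lean on these libraries where they do the work, as an engineer would, in place of code of your own. Each camera call takes 0.05 s, during which the arm holds its last target. There are 200 camera calls.

### The job

A joiner is about to finish the small plywood cabinet that lies on its side on the bench; show him his next job by pointing, with the fingers straight down. First point at the handle of the screwdriver lying among the hand tools on the mat and keep still there for two seconds, then point at the one screw in the cabinet's upper side that has not been driven home and still sticks out, and finish there, still pointing at it. Each time bring the fingertips just above the thing, about a finger's breadth or two off it, and never touch, move or pick up anything.

Things in the scene. Their poses are not given: they have to be found in the camera images.
- cabinet: small open cabinet of bare pale 18 mm plywood lying on its side, fixed: 260 long (its y), 150 deep (x), 160 mm high, open front at -x, one shelf in the middle. Origin: centre of the underside, z up. In its flat upper side are six black screws with 12 mm heads, at x = +-50 and y = -121, 0, +121 mm: five flush, one sticking out.
- proud_screw_head (a point): top centre of the head of the one screw that is not driven home: black steel, head 12 mm in diameter on a 6 mm shank, its top 30 mm above the panel (190 mm above the bench). It may be any of the six. z up.
- screwdriver: screwdriver lying on the mat, 210 mm long: round wooden handle 105 long and 29 mm thick towards its -x, thin round steel blade, 6 mm, towards +x. Loose. Origin: underside, where the handle meets the blade; z up.
- screwdriver_handle (a point): top of the screwdriver's handle at the middle of its length, 29 mm above the mat; x along the screwdriver towards the blade's tip, z up.
- mat: flat black rubber bench mat, 340 x 280 x 3 mm, fixed, on which screwdriver, chisel and hammer lie side by side in any order, about 90 mm apart. Origin: centre of the underside.
- chisel: wood chisel lying on the mat, 240 mm long: round wooden handle 120 long, 28 mm thick, towards its -x, flat steel blade 24 mm wide towards +x. Loose, to be left alone. Origin: underside, where handle meets blade.
- hammer: hammer lying on the mat, 280 mm long, wooden handle towards its -x, steel head 90 mm across and 26 mm thick at +x. Loose, to be left alone. Origin: underside, mid length.
- tape_measure: grey tape measure standing on the bench beyond the cabinet, 62 x 34 x 60 mm high. Loose, to be left alone. Origin: centre of the underside.
- screw_carton: open cardboard carton of screws, 120 x 80 x 55 mm high, on the bench at the left of the cabinet. Loose, to be left alone. Origin: centre of the underside.

How it is judged:
By the outcome, as a careful person would: the job done as asked, in the order asked, and still so for the second after the job is handed in, with the robot touching nothing.
It also fails if it takes over 40 s, if anything falls off the work surface, if the arm or the gripper's body presses on something with over 40 N, if the wrist force passes 120 N, or if a joint passes its speed limit or range.

## Working session

There is one attempt and no reset: what is moved stays moved. The work goes in short steps, Python scripts to look and compute and a shell command to move; the robot and the scene stay as the last step left them, time stands still between calls to the robot, and variables do not carry over. Pictures are saved under pics/ and viewed, at most 10 in all, crops included, and the job is handed in when it is done.

```bash
ls; mkdir -p pics
cat > h.py <<'E'
import numpy as np, cv2
from workcell import robot, vision, telemetry
def snap(n,f):
    c=vision.get_calibration(n); im=vision.capture(n); cv2.imwrite(f'pics/{f}.png',im[:,:,::-1]); return im,c
def toworld(c,u,v,z):
    m=np.array(c['mtx']); d=np.array([(u-m[0,2])/m[0,0],(v-m[1,2])/m[1,1]]); r=d.copy()
    for _ in range(20): r=d/(1+c['k1']*(r@r))
    ray=np.array(c['rotation'])@np.array([r[0],r[1],1]); p=np.array(c['xyz'])
    return p+ray*(z-p[2])/ray[2]
def topix(c,P):
    q=np.array(c['rotation']).T@(np.array(P)-c['xyz']); s=q[:2]/q[2]; s=s*(1+c['k1']*(s@s)); m=np.array(c['mtx'])
    return s*[m[0,0],m[1,1]]+m[:2,2]
E
python3 - <<'E'
from h import *
print(telemetry.get_obs()['orientation'])
for n in ['top','side','wrist']:
    c=vision.get_calibration(n);print(n,c)
    im,_=snap(n,n+'0')
E
```

```text
inch.py
pics
workcell.py
[-2.08978785e-04  2.16196430e-01  9.76349480e-01 -8.67201408e-04]
top {'mtx': array([[418.19173216,   0.        , 282.18617085],
       [  0.        , 418.19173216, 206.57267973],
       [  0.        ,   0.        ,   1.        ]]), 'k1': -0.102286619583013, 'xyz': array([0.5424153 , 0.03883277, 1.19927508]), 'rotation': array([ 0.02639619, -0.69972595,  0.71346911, -0.02546898])}
side {'mtx': array([[449.88598201,   0.        , 284.38231282],
       [  0.        , 449.88598201, 205.92342277],
       [  0.        ,   0.        ,   1.        ]]), 'k1': -0.04684616962352532, 'xyz': array([ 0.25818143, -0.69329491,  0.86099001]), 'rotation': array([-0.39796286,  0.89069742, -0.20500804,  0.07909089])}
wrist {'mtx': array([[318.68109189,   0.        , 281.15182311],
       [  0.        , 318.68109189, 207.63762455],
       [  0.        ,   0.        ,   1.        ]]), 'k1': -0.059589377345021344, 'xyz': array([0.18258257, 0.54934718, 0.38406309]), 'rotation': array([0.10232425, 0.83682375, 0.53397869, 0.06420692])}
```

Rotation is a quaternion; fix the helper and view.

```bash
sed -i "s/c=vision.get_calibration(n); im/c=vision.get_calibration(n); c['rotation']=R.from_quat(np.roll(c['rotation'],-1)).as_matrix(); im/; s/^import numpy.*/&\nfrom scipy.spatial.transform import Rotation as R/" h.py; python3 -c "
import cv2
for n in ['top','side']:
    im=cv2.imread(f'pics/{n}0.png');cv2.imwrite(f'pics/{n}0b.png',cv2.resize(im,(800,600),interpolation=cv2.INTER_CUBIC))"
```

```text
(no output)
```

View pics/top0b.png

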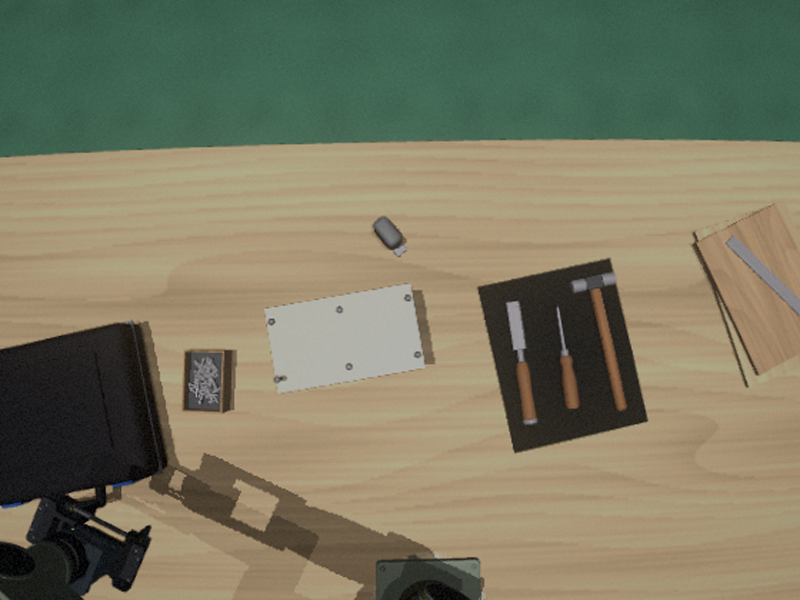

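View pics/side0b.png

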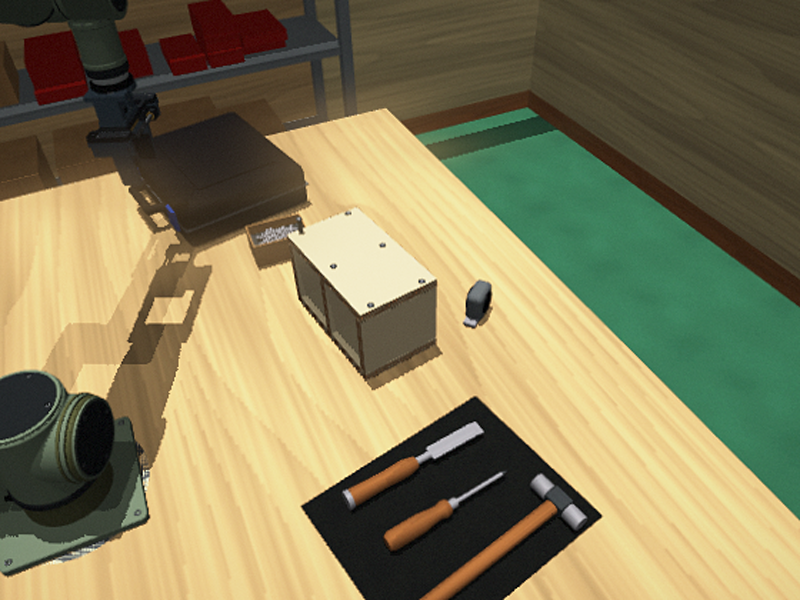

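Top view: the screwdriver is the middle tool, with its handle from about (571,408) to (566,355). The screw at the near-left corner (280,379) looks proud, and the side view agrees at (300,225). I'll enlarge both.

```bash
python3 -c "
import cv2,numpy as np
t=cv2.imread('pics/top0.png');s=cv2.imread('pics/side0.png')
f=lambda im,u,v:cv2.resize(im[v:v+50,u:u+66],(396,300),interpolation=cv2.INTER_CUBIC)
cv2.imwrite('pics/crops.png',np.vstack([np.hstack([f(t,175,235),f(t,365,240)]),np.hstack([f(s,185,140),f(s,260,340)])]))"
```

```text
(no output)
```

View pics/crops.png

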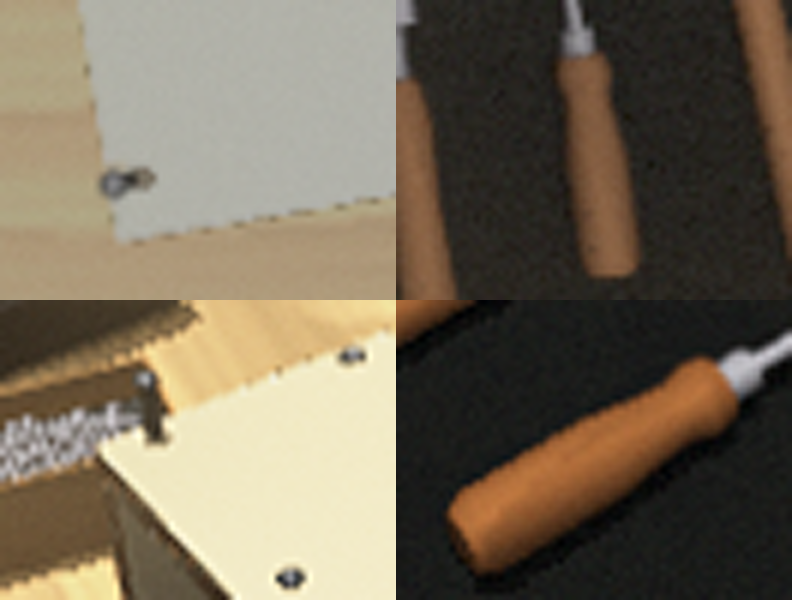

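The crops confirm it: the proud head is at (193.7,265.7) in the top picture and (209.3,153) in the side picture. The handle ends are at (396.5,249.2) and (400.7,285.8).

```bash
cat > g.py <<'E'
from h import *
def cal(n):
    c=vision.get_calibration(n); c['rotation']=R.from_quat(np.roll(c['rotation'],-1)).as_matrix(); return c
E
python3 - <<'E'
from g import *
t,s=cal('top'),cal('side')
S=toworld(t,193.7,265.7,.19); print('screw',S,toworld(s,209.3,153,.19))
a,b=toworld(t,396.5,249.2,.0175),toworld(t,400.7,285.8,.0175); H=(a+b)/2
print('handle',a,b,H,np.linalg.norm(a-b),toworld(s,293.7,367.8,.0175))
# flush screws
for u,v in [(271,322),(339,310),(408,298),(418,354),(349,366)]: print(toworld(t,u*.7,v*.7,.16)[:2])
o=telemetry.get_obs(); p=np.array(o['eef_pos']); M=R.from_quat(np.roll(o['orientation'],-1)).as_matrix()
print(M.round(3),p)
for P,z in((S,.19+.025),(H,.032+.025)):
    P=P.copy();P[2]=z+.019; print(P, M.T@(P-p))
E
```

```text
screw [0.47779082 0.25560608 0.19      ] [0.47652728 0.25446857 0.19      ]
handle [ 0.501766   -0.28222778  0.0175    ] [ 0.39820511 -0.2910834   0.0175    ] [ 0.44998555 -0.28665559  0.0175    ] 0.10393883333593854 [ 0.44980623 -0.28875391  0.0175    ]
[0.57617213 0.27134477]
[0.59495211 0.15174813]
[0.61357973 0.03105144]
[0.51595233 0.01565453]
[0.49743459 0.13564657]
[[-0.907  0.422 -0.001]
 [ 0.422  0.907 -0.001]
 [ 0.    -0.001 -1.   ]] [0.24255167 0.52094754 0.23212992]
[0.47779082 0.25560608 0.234     ] [-0.32525062 -0.14126655 -0.00168458]
[ 0.44998555 -0.28665559  0.076     ] [-0.52891187 -0.64438971  0.1569787 ]
```

The flush-screw grid predicts the proud head at the same spot, so the measurement holds. I'll shut the fingers, rise, and cross in front of the cabinet.

Units first: shifts go in shares of 0.8 m and turns go in shares of 90 degrees. So -0.644 m is -0.805, -0.529 m is -0.6613.

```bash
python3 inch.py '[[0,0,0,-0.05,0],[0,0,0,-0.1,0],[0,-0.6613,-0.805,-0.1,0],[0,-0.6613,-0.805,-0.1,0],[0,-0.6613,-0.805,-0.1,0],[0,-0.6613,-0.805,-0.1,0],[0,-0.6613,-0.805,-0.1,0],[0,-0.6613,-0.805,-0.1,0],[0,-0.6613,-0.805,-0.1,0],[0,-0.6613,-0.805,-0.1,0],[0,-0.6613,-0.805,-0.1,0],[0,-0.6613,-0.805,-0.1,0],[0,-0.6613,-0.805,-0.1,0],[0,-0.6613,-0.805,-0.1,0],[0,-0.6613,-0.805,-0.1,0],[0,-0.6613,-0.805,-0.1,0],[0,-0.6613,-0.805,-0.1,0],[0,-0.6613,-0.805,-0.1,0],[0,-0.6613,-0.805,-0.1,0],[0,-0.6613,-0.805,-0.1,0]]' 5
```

```text
refused: ROWS must be an object with one list for each field. Nothing was moved.
```

Nothing moved. I misread the format; it is an object with one list for each field. Resending.

```bash
python3 inch.py '{"jaw": [0,0,0,0,0,0,0,0,0,0,0,0,0,0,0,0,0,0,0,0],"dx": [0,0,-0.6613,-0.6613,-0.6613,-0.6613,-0.6613,-0.6613,-0.6613,-0.6613,-0.6613,-0.6613,-0.6613,-0.6613,-0.6613,-0.6613,-0.6613,-0.6613,-0.6613,-0.6613],"dy": [0,0,-0.805,-0.805,-0.805,-0.805,-0.805,-0.805,-0.805,-0.805,-0.805,-0.805,-0.805,-0.805,-0.805,-0.805,-0.805,-0.805,-0.805,-0.805],"dz": [-0.05,-0.1,-0.1,-0.1,-0.1,-0.1,-0.1,-0.1,-0.1,-0.1,-0.1,-0.1,-0.1,-0.1,-0.1,-0.1,-0.1,-0.1,-0.1,-0.1],"twist": [0,0,0,0,0,0,0,0,0,0,0,0,0,0,0,0,0,0,0,0]}' 5
cat > d.py <<'E'
import sys
from g import *
P=np.array(eval(sys.argv[1])); o=telemetry.get_obs(); p=np.array(o['eef_pos']); M=R.from_quat(np.roll(o['orientation'],-1)).as_matrix()
print(p,(M.T@(P-p)).round(4),M[:,2],np.round(o['q'],2),np.round(o['dq'],3),o['time_s'],o['gripper_width'])
E
python3 d.py '[.450,-.2875,.076]'
```

```text
time_s: 2.15
eef_pos: [0.4509, -0.2896, 0.3113]
orientation: [-0.001, 0.218, 0.976, -0.0]
force: [0.8, 0.9, -0.1]
gripper_width: 0.003
gripper_force: 0.0
[ 0.45088859 -0.28957804  0.31129829] [0.0015 0.0017 0.2353] [-1.24511588e-03 -3.10344934e-04 -9.99999177e-01] [-0.59  0.22  1.51 -0.    1.42 -1.72] [ 0.051 -0.049  0.057  0.039  0.038  0.031] 2.15 0.0032093584676521764
```

Scaled: 0.235 m is 0.2938, 0.21 m is 0.2625.

```bash
python3 inch.py '{"jaw": [0,0,0,0,0,0,0,0,0,0],"dx": [0,0,0,0,0,0,0,0,0,0],"dy": [0,0,0,0,0,0,0,0,0,0],"dz": [0.0625,0.125,0.175,0.225,0.2625,0.2938,0.2938,0.2938,0.2938,0.2938],"twist": [0,0,0,0,0,0,0,0,0,0]}'
python3 d.py '[.450,-.2875,.076]'
python3 -c "
from h import *
a,_=snap('side','h1');b,_=snap('top','h2')
f=lambda im,u,v:cv2.resize(im[v:v+100,u:u+132,::-1],(396,300),interpolation=cv2.INTER_CUBIC)
cv2.imwrite('pics/h3.png',np.hstack([f(a,230,300),f(b,330,210)]))"
```

```text
time_s: 3.15
eef_pos: [0.4513, -0.2862, 0.0794]
orientation: [0.002, 0.216, 0.976, -0.001]
force: [-0.0, 0.9, 0.8]
gripper_width: 0.001
gripper_force: 0.0
[ 0.45132342 -0.28624127  0.07937188] [ 0.0007 -0.0017  0.0034] [ 0.0027138  -0.00166742 -0.99999493] [-0.59  0.4   1.87  0.    0.86 -1.72] [-0.001  0.003  0.005 -0.    -0.001 -0.001] 3.15 0.0010475938816176735
```

View pics/h3.png

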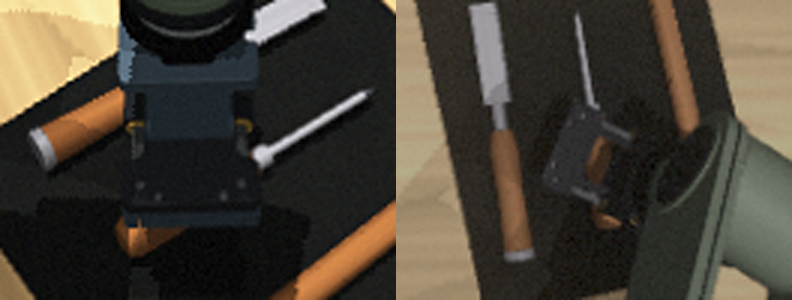

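The gripper is over the middle of the handle, which shows on both sides of it, and the tools haven't moved. I'll go 6 mm lower and hold for more than two seconds.

Scaled: 0.006 m is 0.0075.

```bash
r='x'; python3 inch.py '{"jaw": [0,0,0,0,0,0,0,0,0,0,0,0,0,0,0,0,0,0,0,0],"dx": [0,0,0,0,0,0,0,0,0,0,0,0,0,0,0,0,0,0,0,0],"dy": [0,0,0,0,0,0,0,0,0,0,0,0,0,0,0,0,0,0,0,0],"dz": [0.0075,0.0075,0.0075,0.0075,0.0075,0.0075,0.0075,0.0075,0.0075,0.0075,0.0075,0.0075,0.0075,0.0075,0.0075,0.0075,0.0075,0.0075,0.0075,0.0075],"twist": [0,0,0,0,0,0,0,0,0,0,0,0,0,0,0,0,0,0,0,0]}' && python3 inch.py '{"jaw": [0,0,0,0,0,0,0,0,0,0],"dx": [0,0,0,0,0,0,0,0,0,0],"dy": [0,0,0,0,0,0,0,0,0,0],"dz": [0,0,0,0,0,0,0,0,0,0],"twist": [0,0,0,0,0,0,0,0,0,0]}'
python3 d.py '[.4775,.2553,.234]'
```

```text
time_s: 5.25
eef_pos: [0.4504, -0.2858, 0.0717]
orientation: [-0.0, 0.216, 0.976, 0.0]
force: [-0.6, 0.8, 0.2]
gripper_width: 0.003
gripper_force: 0.0
time_s: 6.25
eef_pos: [0.4504, -0.2858, 0.0717]
orientation: [-0.0, 0.216, 0.976, 0.0]
force: [-0.4, 0.2, -0.0]
gripper_width: 0.007
gripper_force: 0.0
[ 0.45043802 -0.28582123  0.07169077] [ 0.2039  0.502  -0.1622] [ 8.90494866e-06  1.19865626e-04 -9.99999993e-01] [-0.59  0.41  1.88  0.    0.85 -1.72] [-0.002 -0.001 -0.002  0.001 -0.     0.   ] 6.25 0.007349311600143585
```

Scaled: 0.502 m is 0.6275, -0.26 m is -0.325.

```bash
python3 inch.py '{"jaw": [0,0,0,0,0,0,0,0,0,0,0,0,0,0,0,0,0,0,0,0],"dx": [0,0,0,0,0,0,0,0.255,0.255,0.255,0.255,0.255,0.255,0.255,0.255,0.255,0.255,0.255,0.255,0.255],"dy": [0,0,0,0,0,0,0,0.6275,0.6275,0.6275,0.6275,0.6275,0.6275,0.6275,0.6275,0.6275,0.6275,0.6275,0.6275,0.6275],"dz": [-0.0625,-0.125,-0.1875,-0.25,-0.325,-0.325,-0.325,-0.325,-0.325,-0.325,-0.325,-0.325,-0.325,-0.325,-0.325,-0.325,-0.325,-0.325,-0.325,-0.325],"twist": [0,0,0,0,0,0,0,0,0,0,0,0,0,0,0,0,0,0,0,0]}' && python3 inch.py '{"jaw": [0,0,0],"dx": [0,0,0],"dy": [0,0,0],"dz": [0,0,0],"twist": [0,0,0]}'
python3 d.py '[.4775,.2553,.234]'
python3 -c "
from h import *
a,_=snap('side','s1');b,_=snap('wrist','s2')
f=lambda im:cv2.resize(im[:,:,::-1],(400,300),interpolation=cv2.INTER_AREA)
cv2.imwrite('pics/s3.png',np.hstack([f(a[60:270,120:400]),f(b)]))"
```

```text
time_s: 8.25
eef_pos: [0.4765, 0.2554, 0.329]
orientation: [-0.002, 0.215, 0.977, -0.002]
force: [0.0, 0.4, -0.2]
gripper_width: 0.002
gripper_force: 0.0
time_s: 8.55
eef_pos: [0.4775, 0.2541, 0.3318]
orientation: [0.0, 0.217, 0.976, -0.0]
force: [-0.7, 0.3, 0.8]
gripper_width: 0.007
gripper_force: 0.0
[0.47748841 0.254097   0.33180629] [0.0005 0.0011 0.0978] [ 4.19352308e-05 -4.51464427e-05 -9.99999998e-01] [ 0.47  0.22  1.46 -0.    1.46 -0.67] [ 0.004  0.001 -0.007  0.002 -0.001 -0.   ] 8.55 0.00715168351489986
```

View pics/s3.png

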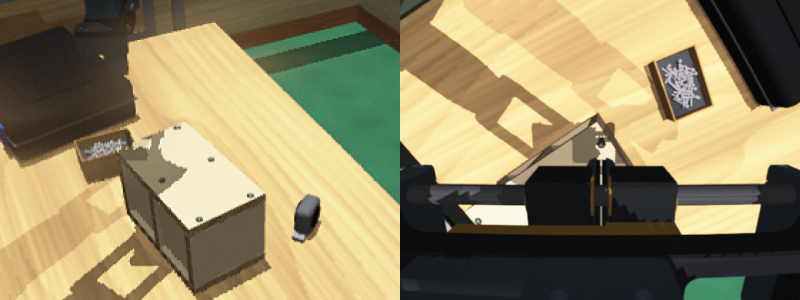

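The wrist view shows the proud screw in line with the closed fingers at (600,143), and the way down is clear. I'll descend to about 22 mm above the head.

Scaled: 0.1 m is 0.125, 0.095 m is 0.1188.

```bash
python3 inch.py '{"jaw": [0,0,0,0,0,0,0,0,0,0,0,0],"dx": [0.0006,0.0006,0.0006,0.0006,0.0006,0.0006,0.0006,0.0006,0.0006,0.0006,0.0006,0.0006],"dy": [0.0013,0.0013,0.0013,0.0013,0.0013,0.0013,0.0013,0.0013,0.0013,0.0013,0.0013,0.0013],"dz": [0.0375,0.075,0.1,0.1188,0.125,0.125,0.125,0.125,0.125,0.125,0.125,0.125],"twist": [0,0,0,0,0,0,0,0,0,0,0,0]}'
python3 d.py '[.4775,.2553,.231]'
python3 -c "
from h import *
a,_=snap('side','e1');b,_=snap('wrist','e2')
f=lambda im:cv2.resize(im[:,:,::-1],(400,300),interpolation=cv2.INTER_CUBIC)
cv2.imwrite('pics/e3.png',np.hstack([f(a[90:195,140:280]),f(b[100:310,140:420])]))"
```

```text
time_s: 9.85
eef_pos: [0.4774, 0.2565, 0.2318]
orientation: [0.0, 0.216, 0.976, 0.0]
force: [-0.4, -0.6, -0.5]
gripper_width: 0.003
gripper_force: 0.0
[0.47739454 0.25649492 0.23184725] [-0.0006 -0.001   0.0008] [ 1.76698811e-04  1.42299968e-04 -9.99999974e-01] [ 0.47  0.27  1.64  0.    1.23 -0.66] [ 0.002  0.001  0.001 -0.     0.001 -0.001] 9.85 0.003327045347819211
```

View pics/e3.png

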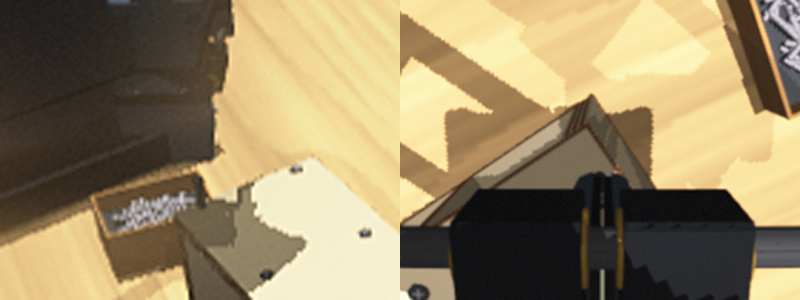

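The wrist view shows the fingertips covering the screw, but the side crop is hard to read. I'll check it with projected points, larger and brightened.

```bash
python3 -c "
from g import *
a=cv2.imread('pics/e1.png');s=cal('side')
for z in (.16,.19,.2128,.29):print(topix(s,[.4775,.256,z]))
f=lambda im,u,v:cv2.resize(np.clip(im[v:v+60,u:u+80]*2.5,0,255).astype('uint8'),(400,300),interpolation=cv2.INTER_CUBIC)
cv2.imwrite('pics/e4.png',np.hstack([f(a,170,110),f(cv2.imread('pics/side0.png'),170,110)]))"
```

```text
[210.98648914 161.9596436 ]
[209.47302043 152.59161962]
[208.2899706  145.25671002]
[204.05998113 118.94265784]
```

View pics/e4.png

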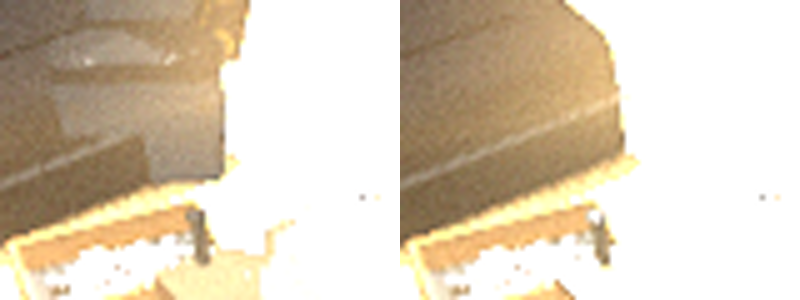

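The fingertips end at (207,146), directly above the untouched screw head at (209,152). That is a gap of about 22 mm, as the projection predicted. I'll hold a moment and hand in.

```bash
python3 inch.py '{"jaw": [0,0,0,0,0,0,0,0,0,0],"dx": [0,0,0,0,0,0,0,0,0,0],"dy": [0,0,0,0,0,0,0,0,0,0],"dz": [0,0,0,0,0,0,0,0,0,0],"twist": [0,0,0,0,0,0,0,0,0,0]}' && python3 -c "
from workcell import robot, vision, telemetry
print(robot.sign_off())"
```

```text
time_s: 10.95
eef_pos: [0.4774, 0.2565, 0.2317]
orientation: [-0.0, 0.216, 0.976, 0.0]
force: [-0.2, -0.2, -0.4]
gripper_width: 0.006
gripper_force: 0.0
the job is handed in; nothing more can be done
None
```

The arm pointed at the screwdriver's handle from about 21 mm above for nearly three seconds, then moved to the proud screw at the cabinet's near-left corner and is still pointing at it from about 22 mm; it touched nothing, and the job was handed in at about 11 s.

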